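# Swap the cocoa carton behind the canisters for the baking-powder tin

## Task

The cocoa carton behind the two canisters on the wooden rack is wanted on the kitchen scale, and the low round tin from the worktop is to take its place. Stand both canisters aside on the metal baking tray, set the carton upright on the middle of the scale's plate, put the tin in the middle of the carton's old place on the rack, then put each canister back on the very spot it came from. Keep everything upright, and do not shift the salt shaker.

Things in the scene. Friction and masses are not known exactly. Their poses are not given: they have to be found in the camera images.
- rack: Fixed dark-wood board, 170 (x) by 200 (y) mm, top face 12 mm above the worktop, rim 6 mm wide and 6 mm higher; yaw within 0.3 rad. Paler inlays: in front two 70 mm discs centred at x -40, y +50 and -50 mm (one canister on each at the start, either way round), behind them a 50 (x) by 116 (y) mm rectangle centred at x +40, y 0, where the carton stands. Origin: centre of underside; -x is its front.
- tray: Fixed shallow dark-steel baking tray for setting the canisters aside, empty, 220 (x) by 140 (y) mm; floor 6 mm above the worktop, rim 5 mm thick, its top 14 mm above the worktop. Both canisters fit, 50 mm either side of its centre along x. Origin: centre of its underside.
- scale: Fixed kitchen scale: white base 200 (x) by 160 (y) by 24 mm with a round steel plate of 148 mm diameter on it, the plate's top 32 mm above the worktop; a dark display strip at its -x edge. Origin: under the centre of the plate, at worktop height. The plate does not move.
- big_canister: Loose white ceramic canister with a pale wooden lid that is fixed to it: the taller and wider one, a straight cylinder of 62 mm diameter and 140 mm high, about 0.4 kg. Origin: centre of its underside, z up. Gripped from above near its top, the fingers stay above the carton.
- slim_canister: Loose white ceramic canister with a pale wooden lid that is fixed to it: the lower and slimmer one, a straight cylinder of 50 mm diameter and 122 mm high, about 0.3 kg. Origin: centre of its underside, z up.
- carton: Loose closed cardboard cocoa carton standing on its long narrow side, 42 (x) by 110 (y) by 62 (z) mm, about 0.2 kg, rigid; gripped across its 42 mm (its x axis). The canisters in front of it stand higher and leave no room for the gripper's body. Origin: centre of its underside.
- tin: Loose low round steel tin, 60 mm diameter, with a lid of 64 mm diameter over the top 14 mm; 56 mm high, about 0.2 kg. Starts on the worktop nearest the robot. Origin: centre of its underside, z up.
- shaker: Bystander: loose salt shaker, glass with a steel cap, 40 mm diameter, 75 mm high, on the worktop near the tin. Leave it where it is. Origin: centre of its underside.
Mind the look-alikes: they are no part of the job. What is shaped like the tin but red is not meant.

How it is judged:
By the outcome, as a careful person would: the job done as asked, in the order asked, and still so for the second after the job is handed in, with the robot touching nothing.
It also fails if it takes over 141 s, if anything falls off the work surface, if the arm or the gripper's body presses on something with over 40 N, if the wrist force passes 120 N, or if a joint passes its speed limit or range.

## Robot

A 6-joint arm with a two-finger parallel gripper is mounted at the origin on the work surface. World frame = base frame: x ahead of the robot, y to its left, z up, the work surface at z = 0. Lengths are in m, angles in rad, forces in N, time in s.
With the tool pointing down it reaches from about 0.35 to 0.975 m from the base axis. Payload 7.1 kg.
Tool frame: the origin (TCP) lies midway between the tips of the shut fingers; the grasp point (between the pads) lies 19 mm behind it; z points along the fingers, y is the line along which they close (so a half turn about z gives the same grasp; the last joint's range is limited). The gripper opens to 88 mm and grips with 3 to 60 N. Pads are 20 mm wide; open, the fingers measure 115 mm over their backs; the gripper's body (75 mm by 178 mm) begins 61 mm behind the grasp point.
Start: joints at [-0.019, 0.423, 1.63, -0, 1.089, -0.019], TCP at [0.625, 0, 0.223] pointing down, gripper open.
Joint ranges: [-3, 3], [-0.9, 2.11], [0.09, 2.58], [-1.31, 4.45], [0.11, 2.69], [-2.54, 2.54]. Speed limits (rad/s): [2.39, 2.39, 3.01, 3.14, 3.14, 3.14].

## Interface

Orientations are given as a unit quaternion [w, x, y, z].
In Python, from rig import get_state, grab_frame, camera_params, finish_job gives the robot as it stands.
- The arm moves only by the shell command python3 -m inch 'ROWS' [FORCE]. ROWS is JSON, a list of rows, each an object of numbers: "grip": the closure in counts, from 0 (fully open) to 255 (shut); "dx", "dy", "dz": the shift along the tool's x, y, z in units of 25 mm (1.0 is 25 mm); "yaw": the turn about the tool's z in units of 6 degrees (1.0 is 6 degrees). In form: [{"grip": .., "dx": .., "dy": .., "dz": .., "yaw": ..}, ...]. A call has 1 to 10 rows; each row is the pose to reach, as a shift and turn from the pose commanded when the call began, along the tool's axes at that moment; what a row does not reach only later rows make up. A row lasts 1/12 s, in which the tool goes at most 41.7 mm and 7.16 degrees, less where a joint would pass 70% of its speed; a pose out of reach is approached as far as the arm can. A call with a gripper value outside its range is refused whole. The fingers move at their own pace and stop on an object; FORCE is the grip in N (left out, the last holds). Time passes only in rows, so rows that repeat a pose let the fingers close. It gives the time, the measured TCP pose, the force, the opening and the grip force at its end, in the units of the state.
- get_state(): the state, without advancing time (a new reading comes with each control period).
- grab_frame(name): name is "scene" or "side" or "wrist"; returns (picture, depth): 420x560x3 uint8, blue, green, red; 420x560 float32, m along the optical axis (not along the pixel's ray), 0 where there is no reading.
- camera_params(name): a dict with "mtx" (3x3 intrinsics, pixels), "xyz" and "orientation" of the camera in the world; the wrist camera has in their place "hand_eye" (4x4, takes a point from camera to tool coordinates, whose origin is the TCP and whose axes are the flange's). Camera axes: x right, y down, z forward; pixel columns grow to the right and rows downward; lengths in m; the calibration is good to about 2 mm. The wrist camera is an equidistant fisheye: a pixel r from the principal point sees the ray r / f radians off the axis. A picture is of the moment at which its call begins: read the wrist's pose just before it. camera_params takes no time and is no camera call.
- finish_job(): hands the job in; it is judged then, once.
The state is a dict: "time_s": time; "joint_pos": joint angles; "joint_velocities": joint speeds; "joint_efforts": joint torques, N m; "ee_pos": TCP position; "ee_rot": TCP orientation; "contact_force": force on the tool from outside, world axes, zero at the start; "moment": the same for the moment, N m; "gripper_width": opening from 0.0 (shut) to 1.0 (fully open); "finger_force": force on a finger pad.
Only numpy, scipy, OpenCV 4.12 (cv2) and the standard library are available. Lean on these libraries where they do the work, as an engineer would, in place of code of your own. Each camera call takes 0.05 s, during which the arm holds its last target. There are 200 camera calls.

## Working session

There is one attempt and no reset: what is moved stays moved. The work goes in short steps, Python scripts to look and compute and a shell command to move; the robot and the scene stay as the last step left them, time stands still between calls to the robot, and variables do not carry over. Pictures are saved under pics/ and viewed, at most 14 in all, crops included, and the job is handed in when it is done.

```bash
ls; mkdir -p pics; python3 - <<'E'
from rig import *
import cv2,numpy as np
s=get_state();print(s)
for n in("scene","side","wrist"):
    p,d=grab_frame(n);cv2.imwrite(f"pics/{n}0.png",p);np.save(f"pics/{n}0.npy",d);print(n,camera_params(n))
E
```

```text
pics
{'time_s': 0.0, 'joint_pos': array([-1.89887897e-02,  4.23801962e-01,  1.63067444e+00, -1.08775058e-05,
        1.08858599e+00, -1.90000156e-02]), 'joint_velocities': array([-0.00062667,  0.00151   , -0.00070269, -0.00044694, -0.00067746,
       -0.00057553]), 'joint_efforts': array([ 1.28069914e-03, -5.44622147e+01, -2.73670936e+01,  6.42951974e-02,
        2.27214623e-02, -1.51321510e-04]), 'ee_pos': array([6.24457585e-01, 4.00419681e-05, 2.21932077e-01]), 'ee_rot': array([-5.26065930e-04,  7.07100835e-01,  7.07112345e-01, -5.13137616e-04]), 'contact_force': array([-0.3280265 ,  0.48414935, -0.41625993]), 'moment': array([0.00358258, 0.00782842, 0.040346  ]), 'finger_force': 0.0, 'gripper_width': 0.9994736526329299}
scene {'mtx': array([[494.27126902,   0.        , 274.29917764],
       [  0.        , 494.27126902, 206.4608488 ],
       [  0.        ,   0.        ,   1.        ]]), 'xyz': array([1.10844395, 0.69640825, 0.82533098]), 'orientation': array([-0.14957347,  0.33781217,  0.83971533, -0.397981  ])}
side {'mtx': array([[472.83593652,   0.        , 280.44249533],
       [  0.        , 472.83593652, 199.93067897],
       [  0.        ,   0.        ,   1.        ]]), 'xyz': array([ 0.27541103, -0.95468957,  0.71411154]), 'orientation': array([-0.4715869 ,  0.87421657, -0.10311482,  0.0521394 ])}
wrist {'mtx': array([[325.1922621 ,   0.        , 281.31189744],
       [  0.        , 325.1922621 , 206.12294264],
       [  0.        ,   0.        ,   1.        ]]), 'hand_eye': array([[ 2.20199204e-04, -9.69357209e-01, -2.45655356e-01,
         6.69263842e-02],
       [ 9.99998878e-01,  5.77412172e-04, -1.38209767e-03,
        -6.82787723e-04],
       [ 1.48159073e-03, -2.45654776e-01,  9.69356248e-01,
        -1.60990436e-01],
       [ 0.00000000e+00,  0.00000000e+00,  0.00000000e+00,
         1.00000000e+00]])}
```

View pics/scene0.png

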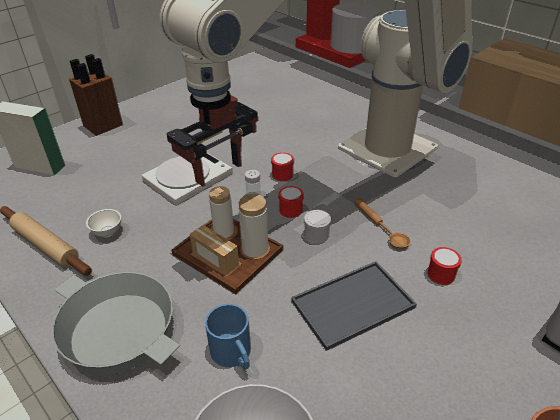

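View pics/side0.png

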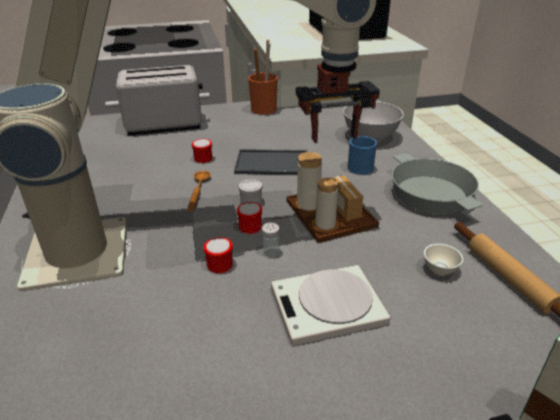

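View pics/wrist0.png

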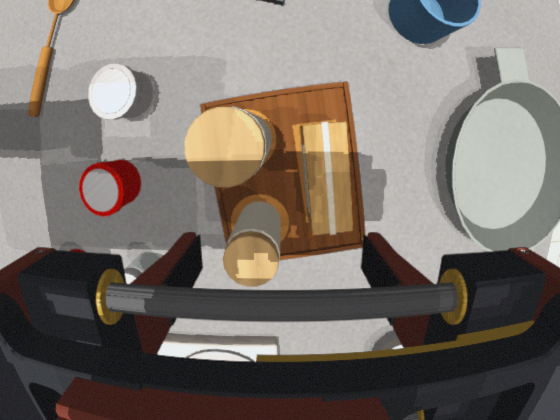

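The candidates for the tin are all cylinders of the same shape:
- Steel/white tin: scene (316,226), wrist (112,92), side (250,190).
- Red ones, which are look-alikes: scene (283,165), (290,200) and (444,265).

I choose the steel one. The rest of the scene:
- Big canister: wrist (228,147). Slim canister: wrist (252,255). Carton: wrist (325,180).
- Tray: scene (353,303). Scale: side (330,300). Shaker: side (271,236).

```bash
cat > h.py <<'E'
import cv2,numpy as np
from rig import *
from scipy.spatial.transform import Rotation as R
def rot(q): return R.from_quat([q[1],q[2],q[3],q[0]]).as_matrix()
def pose(n,s=None):
    c=camera_params(n)
    if n=="wrist":
        s=s or get_state();M=rot(s["ee_rot"]);H=c["hand_eye"]
        return c["mtx"],M@H[:3,:3],M@H[:3,3]+s["ee_pos"]
    return c["mtx"],rot(c["orientation"]),c["xyz"]
def rays(n,uv,s=None):
    K,A,t=pose(n,s);uv=np.asarray(uv,float)
    x=(uv-K[:2,2])/K[0,0]
    if n=="wrist":
        r=np.linalg.norm(x,axis=-1,keepdims=True);x=x/np.maximum(r,1e-9)*np.tan(np.minimum(r,1.5))
    d=np.concatenate([x,np.ones(x.shape[:-1]+(1,))],-1)
    return t,d@A.T
def plane(n,uv,z,s=None):
    t,d=rays(n,uv,s);return t+d*((z-t[2])/d[...,2])[...,None]
def cloud(n,D,s=None):
    v,u=np.mgrid[:420,:560];t,d=rays(n,np.stack([u,v],-1),s)
    return np.where(D[...,None]>0,t+d*D[...,None],np.nan)
E
python3 - <<'E'
from h import *
s=get_state()
print(rot(s["ee_rot"]).round(3))
for n in("scene","side","wrist"):
    P=cloud(n,np.load(f"pics/{n}0.npy"),s);I=cv2.imread(f"pics/{n}0.png")
    pts={"scene":[(316,218),(253,203),(219,194),(214,250),(353,303),(182,172),(252,175)],"side":[(250,187),(309,160),(328,185),(335,295),(271,230),(270,162)],"wrist":[(112,92),(228,147),(252,262),(345,180),(308,180)]}[n]
    for u,v in pts: print(n,(u,v),P[v,u].round(3),I[v,u])
    # horizontal layers around the area
    ok=(P[...,0]>.35)&(P[...,0]<.9)&(abs(P[...,1])<.6)
    for lo,hi in((.045,.066),(.114,.128),(.132,.148),(.027,.037)):
        m=(ok&(P[...,2]>lo)&(P[...,2]<hi)).astype(np.uint8)
        k,L,S,C=cv2.connectedComponentsWithStats(m)
        for i in range(1,k):
            if S[i,4]>150:
                q=P[L==i];print("  ",n,lo,hi,S[i,4],C[i].round(),np.median(q,0).round(4),np.ptp(q,0).round(3))
E
```

```text
[[-0.     1.    -0.001]
 [ 1.     0.     0.   ]
 [ 0.    -0.001 -1.   ]]
scene (316, 218) [0.44  0.112 0.055] [193 195 197]
scene (253, 203) [0.584 0.056 0.151] [110 147 176]
scene (219, 194) [ 0.604 -0.039  0.133] [112 150 180]
scene (214, 250) [0.689 0.043 0.072] [ 73 106 131]
scene (353, 303) [0.54  0.314 0.005] [98 95 93]
scene (182, 172) [ 0.541 -0.296  0.031] [183 186 189]
scene (252, 175) [ 0.45  -0.104  0.074] [149 150 154]
   scene 0.045 0.066 383 [291. 195.] [0.4209 0.0077 0.0554] [0.065 0.065 0.014]
   scene 0.045 0.066 449 [317. 220.] [0.4421 0.1187 0.0556] [0.063 0.062 0.016]
   scene 0.045 0.066 183 [254. 242.] [0.6031 0.0751 0.0554] [0.052 0.047 0.021]
   scene 0.045 0.066 308 [215. 253.] [0.6894 0.0458 0.0558] [0.052 0.113 0.021]
   scene 0.045 0.066 191 [441. 264.] [0.3591 0.398  0.0545] [0.018 0.054 0.014]
   scene 0.045 0.066 724 [152. 305.] [0.8656 0.0552 0.0526] [0.084 0.264 0.014]
   scene 0.045 0.066 255 [226. 319.] [0.7755 0.1883 0.0559] [0.06  0.047 0.02 ]
   scene 0.045 0.066 201 [223. 348.] [0.826  0.2424 0.0546] [0.032 0.057 0.021]
   scene 0.045 0.066 785
[... 2028 characters left out ...]
89.] [0.4189 0.0044 0.0556] [0.064 0.064 0.013]
   wrist 0.045 0.066 224 [261. 215.] [ 0.6035 -0.0239  0.0557] [0.046 0.022 0.021]
   wrist 0.114 0.128 332 [256. 237.] [ 0.6027 -0.0248  0.1176] [0.048 0.03  0.014]
   wrist 0.132 0.148 164 [259. 134.] [0.6087 0.0606 0.1347] [0.022 0.046 0.016]
   wrist 0.132 0.148 2148 [250. 261.] [ 0.5973 -0.0438  0.1332] [0.047 0.048 0.003]
   wrist 0.027 0.037 208 [410.  24.] [0.7654 0.1897 0.0318] [0.054 0.043 0.01 ]
   wrist 0.027 0.037 153 [138.  96.] [0.4624 0.1058 0.0317] [0.027 0.054 0.01 ]
   wrist 0.027 0.037 174 [125. 179.] [0.4405 0.012  0.0321] [0.029 0.054 0.01 ]
   wrist 0.027 0.037 449 [219. 355.] [ 0.5355 -0.238   0.0312] [0.094 0.02  0.006]
```

```bash
python3 - <<'E'
from h import *
s=get_state()
C={n:cloud(n,np.load(f"pics/{n}0.npy"),s) for n in("scene","side","wrist")}
def sel(n,c,r,lo,hi):
    P=C[n];m=(np.hypot(P[...,0]-c[0],P[...,1]-c[1])<r)&(P[...,2]>lo)&(P[...,2]<hi)
    return P[m]
def circ(t,n,c,r,lo,hi):
    q=sel(n,c,r,lo,hi)
    if len(q)<30:return print(t,n,"few")
    (x,y),rr=cv2.minEnclosingCircle((q[:,:2]*1000).astype(np.float32));print(t,n,len(q),"enc",round(x,1),round(y,1),"r",round(rr,1),"mean",(q.mean(0)*1000).round(1))
def rect(t,n,c,r,lo,hi):
    q=sel(n,c,r,lo,hi)
    if len(q)<30:return print(t,n,"few")
    print(t,n,len(q),[np.round(a,1) for a in cv2.minAreaRect((q[:,:2]*1000).astype(np.float32))],(q[:,2].mean()*1000).round(1))
for n in C:
    circ("big",n,(.585,.052),.045,.148,.157);circ("slim",n,(.598,-.044),.04,.130,.139);circ("tin",n,(.44,.112),.045,.051,.062)
    circ("plate",n,(.535,-.312),.085,.029,.038);circ("shaker",n,(.447,-.115),.035,.06,.085)
    circ("red",n,(.418,.004),.045,.051,.062)
    rect("carton",n,(.68,.02),.08,.068,.08);rect("trayrim",n,(.537,.312),.16,.011,.018);rect("tray",n,(.537,.312),.16,.0035,.018);rect("rack",n,(.63,.005),.16,.010,.022)
    rect("scalebase",n,(.535,-.312),.15,.02,.04)
E
```

```text
big scene 394 enc 583.5 54.3 r 32.1 mean [584.5  54.  151.2]
slim scene 225 enc 598.5 -43.8 r 25.9 mean [600.4 -43.  133.2]
tin scene 395 enc 438.0 115.7 r 33.6 mean [440.2 116.6  55.7]
plate scene 939 enc 538.0 -302.9 r 75.8 mean [ 550.  -302.5   31.5]
shaker scene 162 enc 444.9 -108.8 r 22.7 mean [ 449.6 -104.3   71.4]
red scene 335 enc 415.8 3.9 r 35.3 mean [418.6   5.6  55.6]
carton scene 740 [array([652.7,  14. ]), array([ 83.9, 113.4]), np.float64(4.0)] 73.0
trayrim scene 755 [array([539.7, 313.5]), array([143.6, 221.5]), np.float64(74.3)] 13.2
tray scene 5468 [array([533.7, 308.8]), array([253.2, 310. ]), np.float64(74.6)] 6.9
rack scene 1996 [array([631.2,   9.6]), array([173.4, 202.6]), np.float64(8.9)] 13.9
scalebase scene 1905 [array([ 522.3, -301.4]), array([200.8, 161.6]), np.float64(1.6)] 27.7
big side 243 enc 582.8 47.9 r 31.2 mean [582.7  45.8 152.7]
slim side 191 enc 599.6 -48.4 r 25.0 mean [598.7 -49.9 134.7]
tin side 264 enc 439.8 111.1 r 33.4 mean [438.4 107.4  56.8]
plate side 3096 enc 537.8 -305.2 r 75.4 mean [ 535.7 -310.6   33.2]
shaker side 224 enc 445.7 -113
[... 575 characters left out ...]
.   52.2 151.1]
slim wrist 2290 enc 597.1 -44.8 r 24.1 mean [597.5 -43.5 133.1]
tin wrist 2154 enc 436.6 113.6 r 32.4 mean [438.6 113.3  55.5]
plate wrist 391 enc 534.5 -245.1 r 44.9 mean [ 535.7 -238.1   31.3]
shaker wrist 164 enc 446.9 -94.1 r 10.9 mean [449.1 -94.2  70. ]
red wrist 1936 enc 414.4 3.3 r 32.3 mean [416.9   3.9  55.6]
carton wrist 4681 [array([651.3,  13.4]), array([ 79.7, 111.2]), np.float64(6.4)] 73.1
trayrim wrist few
tray wrist 49 [array([612.6, 218.2]), array([ 2.6, 25.2]), np.float64(79.1)] 8.6
rack wrist 11777 [array([628.9,   8.2]), array([170.7, 200.5]), np.float64(8.6)] 12.5
scalebase wrist 1696 [array([ 527.8, -236.6]), array([178.7,  30. ]), np.float64(0.8)] 25.2
```

```bash
python3 - <<'E'
import cv2
a=cv2.imread("pics/wrist0.png")[50:290,60:380]
cv2.imwrite("pics/crop1.png",cv2.resize(a,(800,600)))
E
```

```text
(no output)
```

View pics/crop1.png

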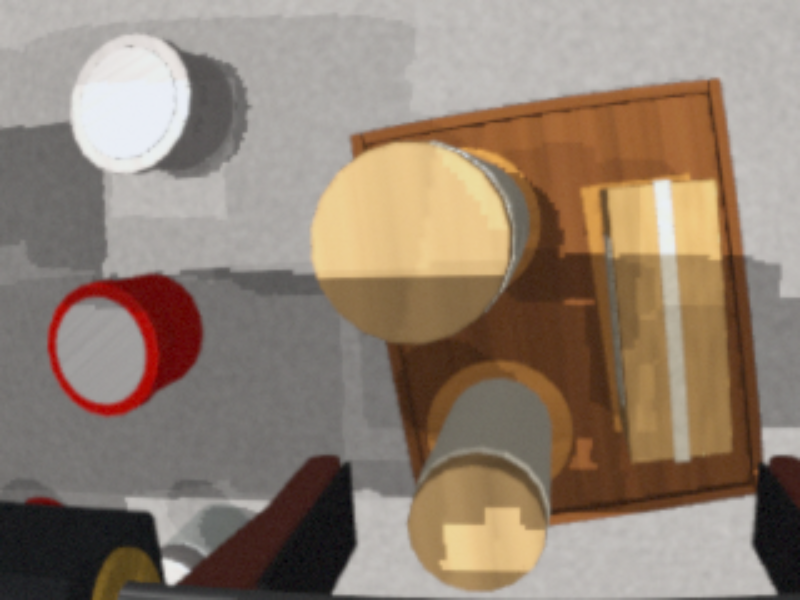

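The crop shows the plain steel tin at (130,103) and the red look-alike at (110,350). The big canister is at (410,240), the slim one at (480,520), and the carton at (660,320). In mm, averaged over the cameras: big (582.7,52), slim (598.5,-45.5), tin (438.5,113.5), plate (538,-304), tray (540,311) at -15.8°, rack (630.5,7.5) at 8.7°. These agree with the given sizes.

I'll start with the big canister.

```bash
python3 -m inch '[{"grip":0,"dx":2.08,"dy":-1.67,"dz":0},{"grip":0,"dx":2.08,"dy":-1.67,"dz":0},{"grip":0,"dx":2.08,"dy":-1.67,"dz":1.2},{"grip":0,"dx":2.08,"dy":-1.67,"dz":2.4},{"grip":0,"dx":2.08,"dy":-1.67,"dz":3.4},{"grip":0,"dx":2.08,"dy":-1.67,"dz":4.1},{"grip":0,"dx":2.08,"dy":-1.67,"dz":4.4},{"grip":0,"dx":2.08,"dy":-1.67,"dz":4.4},{"grip":0,"dx":2.08,"dy":-1.67,"dz":4.4}]' 30
python3 -m inch '[{"grip":255},{"grip":255},{"grip":255},{"grip":255},{"grip":255},{"grip":255},{"grip":255},{"grip":255},{"grip":255},{"grip":255}]' 30
```

```text
$[0]: bad value
$[0]: bad value
```

```bash
python3 -m inch '[{"grip":0,"dx":2.08,"dy":-1.67,"dz":0,"yaw":0},{"grip":0,"dx":2.08,"dy":-1.67,"dz":0,"yaw":0},{"grip":0,"dx":2.08,"dy":-1.67,"dz":1.2,"yaw":0},{"grip":0,"dx":2.08,"dy":-1.67,"dz":2.4,"yaw":0},{"grip":0,"dx":2.08,"dy":-1.67,"dz":3.4,"yaw":0},{"grip":0,"dx":2.08,"dy":-1.67,"dz":4.1,"yaw":0},{"grip":0,"dx":2.08,"dy":-1.67,"dz":4.4,"yaw":0},{"grip":0,"dx":2.08,"dy":-1.67,"dz":4.4,"yaw":0},{"grip":0,"dx":2.08,"dy":-1.67,"dz":4.4,"yaw":0}]' 30
```

```text
time_s: 0.9
ee_pos: [0.5835, 0.052, 0.1129]
ee_rot: [-0.0, 0.707, 0.707, -0.0]
contact_force: [0.1, -0.4, 0.2]
gripper_width: 1.003
finger_force: 0.0
```

```bash
python3 -m inch '[{"grip":255,"dx":0,"dy":0,"dz":0,"yaw":0},{"grip":255,"dx":0,"dy":0,"dz":0,"yaw":0},{"grip":255,"dx":0,"dy":0,"dz":0,"yaw":0},{"grip":255,"dx":0,"dy":0,"dz":0,"yaw":0},{"grip":255,"dx":0,"dy":0,"dz":0,"yaw":0},{"grip":255,"dx":0,"dy":0,"dz":0,"yaw":0},{"grip":255,"dx":0,"dy":0,"dz":0,"yaw":0},{"grip":255,"dx":0,"dy":0,"dz":0,"yaw":0}]' 30
```

```text
time_s: 1.57
ee_pos: [0.5833, 0.052, 0.1134]
ee_rot: [0.0, 0.707, 0.707, 0.0]
contact_force: [-2.8, 0.5, 6.2]
gripper_width: 0.703
finger_force: 30.0
```

```bash
python3 -m inch '[{"grip":255,"dx":0,"dy":0,"dz":-0.4,"yaw":0},{"grip":255,"dx":0,"dy":0,"dz":-1.1,"yaw":0},{"grip":255,"dx":0,"dy":0,"dz":-1.9,"yaw":0},{"grip":255,"dx":0.3,"dy":0,"dz":-2.6,"yaw":0},{"grip":255,"dx":0.8,"dy":0,"dz":-3,"yaw":0},{"grip":255,"dx":1.6,"dy":0.1,"dz":-3,"yaw":0},{"grip":255,"dx":2.5,"dy":0.1,"dz":-3,"yaw":0},{"grip":255,"dx":3.4,"dy":0.1,"dz":-3,"yaw":0},{"grip":255,"dx":4.3,"dy":0.2,"dz":-3,"yaw":0},{"grip":255,"dx":5.2,"dy":0.2,"dz":-3,"yaw":0}]'
python3 -m inch '[{"grip":255,"dx":0.9,"dy":0,"dz":0,"yaw":0},{"grip":255,"dx":1.8,"dy":0.1,"dz":0,"yaw":0},{"grip":255,"dx":2.7,"dy":0.1,"dz":0,"yaw":0},{"grip":255,"dx":3.5,"dy":0.14,"dz":0,"yaw":0},{"grip":255,"dx":4.1,"dy":0.14,"dz":0,"yaw":0},{"grip":255,"dx":4.5,"dy":0.14,"dz":0,"yaw":0},{"grip":255,"dx":4.58,"dy":0.14,"dz":0,"yaw":0},{"grip":255,"dx":4.58,"dy":0.14,"dz":0.6,"yaw":0},{"grip":255,"dx":4.58,"dy":0.14,"dz":1.4,"yaw":0},{"grip":255,"dx":4.58,"dy":0.14,"dz":2,"yaw":0}]'
python3 -m inch '[{"grip":255,"dx":0,"dy":0,"dz":0.5,"yaw":0},{"grip":255,"dx":0,"dy":0,"dz":0.8,"yaw":0},{"grip":255,"dx":0,"dy":0,"dz":1,"yaw":0},{"grip":255,"dx":0,"dy":0,"dz":1.1,"yaw":0},{"grip":255,"dx":0,"dy":0,"dz":1.16,"yaw":0},{"grip":255,"dx":0,"dy":0,"dz":1.18,"yaw":0},{"grip":255,"dx":0,"dy":0,"dz":1.18,"yaw":0},{"grip":255,"dx":0,"dy":0,"dz":1.18,"yaw":0}]'
```

```text
time_s: 2.4
ee_pos: [0.5878, 0.1837, 0.1873]
ee_rot: [-0.0, 0.707, 0.707, -0.0]
contact_force: [-0.1, -0.0, -4.2]
gripper_width: 0.701
finger_force: 30.0
time_s: 3.23
ee_pos: [0.5913, 0.2956, 0.1367]
ee_rot: [0.0, 0.707, 0.707, -0.0]
contact_force: [-1.2, -0.2, -4.6]
gripper_width: 0.701
finger_force: 30.0
time_s: 3.9
ee_pos: [0.5921, 0.2967, 0.1089]
ee_rot: [0.0, 0.707, 0.707, 0.001]
contact_force: [0.1, 0.2, -3.9]
gripper_width: 0.699
finger_force: 30.0
```

```bash
python3 - <<'E'
from h import *
s=get_state();print(s["ee_pos"],s["contact_force"],s["gripper_width"])
p,d=grab_frame("scene");cv2.imwrite("pics/scene1.png",p[130:390,150:500])
E
```

```text
[0.59212513 0.29670463 0.10887808] [ 0.08370426  0.19039107 -3.90262369] 0.6988082476676641
```

View pics/scene1.png

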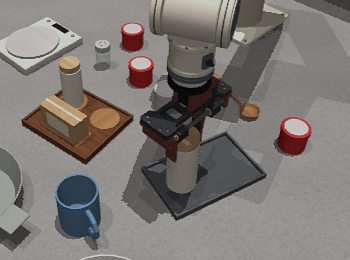

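It hangs upright over the tray at crop (182,165), with about 1.5 mm to go.

```bash
python3 -m inch '[{"grip":255,"dx":0,"dy":0,"dz":0.04,"yaw":0},{"grip":255,"dx":0,"dy":0,"dz":0.06,"yaw":0},{"grip":255,"dx":0,"dy":0,"dz":0.06,"yaw":0},{"grip":0,"dx":0,"dy":0,"dz":0.06,"yaw":0},{"grip":0,"dx":0,"dy":0,"dz":0.06,"yaw":0},{"grip":0,"dx":0,"dy":0,"dz":0.06,"yaw":0},{"grip":0,"dx":0,"dy":0,"dz":0.06,"yaw":0},{"grip":0,"dx":0,"dy":0,"dz":0.06,"yaw":0},{"grip":0,"dx":0,"dy":0,"dz":-0.6,"yaw":0},{"grip":0,"dx":0,"dy":0,"dz":-1.8,"yaw":0}]'
python3 -m inch '[{"grip":0,"dx":0,"dy":0,"dz":-1.2,"yaw":0},{"grip":0,"dx":0,"dy":0,"dz":-1.7,"yaw":0},{"grip":0,"dx":0,"dy":0,"dz":-1.7,"yaw":0}]'
```

```text
time_s: 4.78
ee_pos: [0.5894, 0.2954, 0.15]
ee_rot: [-0.001, 0.707, 0.707, -0.003]
contact_force: [-0.2, -0.2, 0.3]
gripper_width: 1.003
finger_force: 0.0
time_s: 5.03
ee_pos: [0.5937, 0.2975, 0.1994]
ee_rot: [0.001, 0.707, 0.707, 0.003]
contact_force: [0.2, 0.3, -0.0]
gripper_width: 1.004
finger_force: 0.0
```

```bash
python3 -m inch '[{"grip":0,"dx":-1.2,"dy":0,"dz":0,"yaw":0},{"grip":0,"dx":-2.8,"dy":0,"dz":0,"yaw":0},{"grip":0,"dx":-4.4,"dy":0.1,"dz":0,"yaw":0},{"grip":0,"dx":-6,"dy":0.1,"dz":0,"yaw":0},{"grip":0,"dx":-7.6,"dy":0.2,"dz":0,"yaw":0},{"grip":0,"dx":-9.2,"dy":0.2,"dz":0,"yaw":0},{"grip":0,"dx":-10.8,"dy":0.2,"dz":0,"yaw":0},{"grip":0,"dx":-12.4,"dy":0.26,"dz":0,"yaw":0},{"grip":0,"dx":-13.5,"dy":0.26,"dz":0,"yaw":0},{"grip":0,"dx":-13.68,"dy":0.26,"dz":0,"yaw":0}]'
python3 -m inch '[{"grip":0,"dx":0,"dy":0,"dz":0,"yaw":0},{"grip":0,"dx":0,"dy":0,"dz":0,"yaw":0},{"grip":0,"dx":0,"dy":0,"dz":0.5,"yaw":0},{"grip":0,"dx":0,"dy":0,"dz":1.3,"yaw":0},{"grip":0,"dx":0,"dy":0,"dz":2.2,"yaw":0},{"grip":0,"dx":0,"dy":0,"dz":3,"yaw":0},{"grip":0,"dx":0,"dy":0,"dz":3.6,"yaw":0},{"grip":0,"dx":0,"dy":0,"dz":4,"yaw":0},{"grip":0,"dx":0,"dy":0,"dz":4.1,"yaw":0},{"grip":0,"dx":0,"dy":0,"dz":4.1,"yaw":0}]'
python3 -m inch '[{"grip":0,"dx":0,"dy":0,"dz":0,"yaw":0},{"grip":0,"dx":0,"dy":0,"dz":0,"yaw":0}]'
```

```text
time_s: 5.87
ee_pos: [0.5971, -0.0497, 0.1938]
ee_rot: [-0.001, 0.708, 0.706, -0.001]
contact_force: [0.0, -0.0, 0.1]
gripper_width: 1.002
finger_force: 0.0
time_s: 6.7
ee_pos: [0.5977, -0.0444, 0.0921]
ee_rot: [-0.001, 0.707, 0.708, -0.001]
contact_force: [0.4, 0.6, 0.6]
gripper_width: 1.0
finger_force: 0.0
time_s: 6.87
ee_pos: [0.599, -0.0452, 0.0941]
ee_rot: [0.001, 0.707, 0.707, 0.001]
contact_force: [0.9, -1.0, 0.2]
gripper_width: 1.004
finger_force: 0.0
```

```bash
python3 -m inch '[{"grip":255,"dx":0,"dy":0,"dz":0,"yaw":0},{"grip":255,"dx":0,"dy":0,"dz":0,"yaw":0},{"grip":255,"dx":0,"dy":0,"dz":0,"yaw":0},{"grip":255,"dx":0,"dy":0,"dz":0,"yaw":0},{"grip":255,"dx":0,"dy":0,"dz":0,"yaw":0},{"grip":255,"dx":0,"dy":0,"dz":0,"yaw":0},{"grip":255,"dx":0,"dy":0,"dz":0,"yaw":0},{"grip":255,"dx":0,"dy":0,"dz":0,"yaw":0},{"grip":255,"dx":0,"dy":0,"dz":0,"yaw":0},{"grip":255,"dx":0,"dy":0,"dz":0,"yaw":0}]' 30
python3 -m inch '[{"grip":255,"dx":0,"dy":0,"dz":-0.4,"yaw":0},{"grip":255,"dx":0,"dy":0,"dz":-1.1,"yaw":0},{"grip":255,"dx":0,"dy":0,"dz":-1.9,"yaw":0},{"grip":255,"dx":0,"dy":0,"dz":-2.7,"yaw":0},{"grip":255,"dx":0,"dy":0,"dz":-3.2,"yaw":0},{"grip":255,"dx":0.4,"dy":-0.1,"dz":-3.2,"yaw":0},{"grip":255,"dx":1.1,"dy":-0.3,"dz":-3.2,"yaw":0},{"grip":255,"dx":2,"dy":-0.6,"dz":-3.2,"yaw":0},{"grip":255,"dx":3,"dy":-0.9,"dz":-3.2,"yaw":0},{"grip":255,"dx":4,"dy":-1.2,"dz":-3.2,"yaw":0}]'
python3 -m inch '[{"grip":255,"dx":1,"dy":-0.3,"dz":0,"yaw":0},{"grip":255,"dx":2,"dy":-0.6,"dz":0,"yaw":0},{"grip":255,"dx":3,"dy":-0.9,"dz":0,"yaw":0},{"grip":255,"dx":4,"dy":-1.2,"dz":0,"yaw":0},{"grip":255,"dx":5,"dy":-1.5,"dz":0,"yaw":0},{"grip":255,"dx":6,"dy":-1.8,"dz":0,"yaw":0},{"grip":255,"dx":7,"dy":-2.1,"dz":0,"yaw":0},{"grip":255,"dx":8,"dy":-2.4,"dz":0,"yaw":0},{"grip":255,"dx":9,"dy":-2.7,"dz":0,"yaw":0},{"grip":255,"dx":9.8,"dy":-3,"dz":0,"yaw":0}]'
python3 -m inch '[{"grip":255,"dx":0.6,"dy":-0.15,"dz":0,"yaw":0},{"grip":255,"dx":1,"dy":-0.22,"dz":0,"yaw":0},{"grip":255,"dx":1.06,"dy":-0.22,"dz":0,"yaw":0},{"grip":255,"dx":1.06,"dy":-0.22,"dz":0.6,"yaw":0},{"grip":255,"dx":1.06,"dy":-0.22,"dz":1.4,"yaw":0},{"grip":255,"dx":1.06,"dy":-0.22,"dz":2.2,"yaw":0},{"grip":255,"dx":1.06,"dy":-0.22,"dz":2.9,"yaw":0},{"grip":255,"dx":1.06,"dy":-0.22,"dz":3.3,"yaw":0},{"grip":255,"dx":1.06,"dy":-0.22,"dz":3.36,"yaw":0},{"grip":255,"dx":1.06,"dy":-0.22,"dz":3.36,"yaw":0}]'
python3 -m inch '[{"grip":255,"dx":0,"dy":0,"dz":0,"yaw":0},{"grip":255,"dx":0,"dy":0,"dz":0,"yaw":0},{"grip":255,"dx":0,"dy":0,"dz":0,"yaw":0}]'
```

```text
time_s: 7.7
ee_pos: [0.5982, -0.0455, 0.0932]
ee_rot: [-0.0, 0.707, 0.707, -0.0]
contact_force: [1.1, -0.1, 1.9]
gripper_width: 0.564
finger_force: 30.0
time_s: 8.53
ee_pos: [0.5667, 0.0558, 0.1721]
ee_rot: [-0.001, 0.707, 0.707, -0.001]
contact_force: [0.2, 0.1, -1.6]
gripper_width: 0.562
finger_force: 30.0
time_s: 9.37
ee_pos: [0.4915, 0.3014, 0.1721]
ee_rot: [-0.0, 0.707, 0.707, -0.001]
contact_force: [-0.2, 0.2, -2.8]
gripper_width: 0.567
finger_force: 30.0
time_s: 10.2
ee_pos: [0.4876, 0.3254, 0.0887]
ee_rot: [-0.0, 0.707, 0.707, -0.001]
contact_force: [0.2, -1.0, -2.4]
gripper_width: 0.563
finger_force: 30.0
time_s: 10.45
ee_pos: [0.4884, 0.3263, 0.0902]
ee_rot: [0.0, 0.707, 0.707, 0.001]
contact_force: [0.6, 0.5, -2.0]
gripper_width: 0.563
finger_force: 30.0
```

```bash
python3 -m inch '[{"grip":255,"dx":0,"dy":0,"dz":0.05,"yaw":0},{"grip":255,"dx":0,"dy":0,"dz":0.08,"yaw":0},{"grip":255,"dx":0,"dy":0,"dz":0.08,"yaw":0},{"grip":0,"dx":0,"dy":0,"dz":0.08,"yaw":0},{"grip":0,"dx":0,"dy":0,"dz":0.08,"yaw":0},{"grip":0,"dx":0,"dy":0,"dz":0.08,"yaw":0},{"grip":0,"dx":0,"dy":0,"dz":0.08,"yaw":0},{"grip":0,"dx":0,"dy":0,"dz":0.08,"yaw":0},{"grip":0,"dx":0,"dy":0,"dz":-0.6,"yaw":0},{"grip":0,"dx":0,"dy":0,"dz":-1.8,"yaw":0}]'
python3 -m inch '[{"grip":0,"dx":0,"dy":0,"dz":-1.4,"yaw":0},{"grip":0,"dx":0,"dy":0,"dz":-2.8,"yaw":0},{"grip":0,"dx":-0.5,"dy":0,"dz":-3.4,"yaw":0},{"grip":0,"dx":-1.8,"dy":0.9,"dz":-3.4,"yaw":0},{"grip":0,"dx":-3.1,"dy":1.6,"dz":-3.4,"yaw":0},{"grip":0,"dx":-4.4,"dy":2.3,"dz":-3.4,"yaw":0},{"grip":0,"dx":-5.7,"dy":3,"dz":-3.4,"yaw":0},{"grip":0,"dx":-7,"dy":3.7,"dz":-3.4,"yaw":0},{"grip":0,"dx":-8.3,"dy":4.4,"dz":-3.4,"yaw":0},{"grip":0,"dx":-9.6,"dy":5.1,"dz":-3.4,"yaw":0}]'
python3 -m inch '[{"grip":0,"dx":-1.3,"dy":0.7,"dz":0,"yaw":0},{"grip":0,"dx":-2.6,"dy":1.3,"dz":0,"yaw":0},{"grip":0,"dx":-3.4,"dy":1.7,"dz":0,"yaw":0},{"grip":0,"dx":-3.64,"dy":1.78,"dz":0,"yaw":0},{"grip":0,"dx":-3.64,"dy":1.78,"dz":0,"yaw":0},{"grip":0,"dx":-3.64,"dy":1.78,"dz":0,"yaw":0}]'
python3 - <<'E'
from h import *
s=get_state()
for n in("wrist","scene","side"):
    p,d=grab_frame(n);cv2.imwrite(f"pics/{n}2.png",p);np.save(f"pics/{n}2.npy",d)
    P=cloud(n,d,s)
    def q(c,r,lo,hi):
        m=(np.hypot(P[...,0]-c[0],P[...,1]-c[1])<r)&(P[...,2]>lo)&(P[...,2]<hi)
        return (P[m][:,:2]*1000).astype(np.float32)
    for t,a in dict(carton=((.68,.02),.08,.068,.08),rack=((.63,.005),.16,.010,.022)).items():
        z=q(*a)
        if len(z)>50: print(n,t,len(z),[np.round(v,1) for v in cv2.minAreaRect(z)])
    for t,a in dict(big=((.592,.297),.045,.142,.151),slim=((.488,.326),.04,.124,.133)).items():
        z=q(*a)
        if len(z)>50: print(n,t,len(z),np.round(cv2.minEnclosingCircle(z)[0],1))
    if n=="wrist": # inlay discs: pale wood on rack top
        hsv=cv2.cvtColor(p,cv2.COLOR_BGR2HSV)
        for c in((.583,.051),(.598,-.048)):
            m=(np.hypot(P[...,0]-c[0],P[...,1]-c[1])<.06)&(P[...,2]<.03)
            print(c,hsv[m].mean(0).round())
E
```

```text
time_s: 11.28
ee_pos: [0.4857, 0.3247, 0.1318]
ee_rot: [-0.001, 0.707, 0.707, -0.003]
contact_force: [-0.2, 0.3, -0.3]
gripper_width: 0.996
finger_force: 0.0
time_s: 12.12
ee_pos: [0.6158, 0.0843, 0.2193]
ee_rot: [0.0, 0.707, 0.707, 0.0]
contact_force: [1.4, 1.1, -0.2]
gripper_width: 1.0
finger_force: 0.0
time_s: 12.62
ee_pos: [0.6592, -0.0045, 0.2189]
ee_rot: [-0.0, 0.707, 0.707, -0.0]
contact_force: [-0.7, -0.1, 0.6]
gripper_width: 1.002
finger_force: 0.0
wrist carton 4922 [array([669.7,  14.6]), array([ 42.4, 112.7]), np.float64(6.0)]
wrist rack 18710 [array([628.8,   8.1]), array([170.9, 200.8]), np.float64(8.7)]
(0.583, 0.051) [ 14. 158. 154.]
(0.598, -0.048) [ 13. 164. 119.]
scene carton 722 [array([671.6,  15.2]), array([ 45.2, 114.6]), np.float64(5.6)]
scene rack 2882 [array([630.7,   9.6]), array([173.1, 203. ]), np.float64(8.6)]
scene big 596 [592.7 296.8]
scene slim 340 [488.9 326.9]
side carton 444 [array([672. ,  13.2]), array([ 44.5, 115.6]), np.float64(6.2)]
side rack 2424 [array([631.9,   5.4]), array([173.2, 206.9]), np.float64(8.8)]
side big 160 [594.1 294. ]
side slim 104 [492.9 325.5]
```

View pics/wrist2.png

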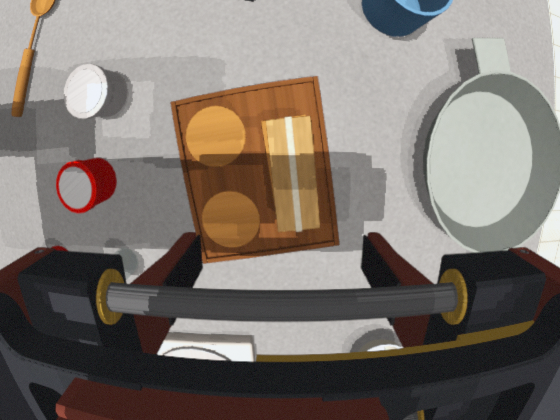

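Both canisters stand on the tray and the rack is clear. The carton is at wrist (290,172), i.e. (670.8,14.4) mm at 6°, and the inlay centre works out to (670,14). Next I grip the carton.

```bash
python3 -m inch '[{"grip":0,"dx":0.78,"dy":0.43,"dz":0.6,"yaw":-0.5},{"grip":0,"dx":0.78,"dy":0.43,"dz":1.8,"yaw":-1},{"grip":0,"dx":0.78,"dy":0.43,"dz":3.2,"yaw":-1},{"grip":0,"dx":0.78,"dy":0.43,"dz":4.6,"yaw":-1},{"grip":0,"dx":0.78,"dy":0.43,"dz":5.8,"yaw":-1},{"grip":0,"dx":0.78,"dy":0.43,"dz":6.7,"yaw":-1},{"grip":0,"dx":0.78,"dy":0.43,"dz":7.3,"yaw":-1},{"grip":0,"dx":0.78,"dy":0.43,"dz":7.5,"yaw":-1},{"grip":0,"dx":0.78,"dy":0.43,"dz":7.5,"yaw":-1},{"grip":0,"dx":0.78,"dy":0.43,"dz":7.5,"yaw":-1}]'
python3 -m inch '[{"grip":255,"dx":0,"dy":0,"dz":0,"yaw":0},{"grip":255,"dx":0,"dy":0,"dz":0,"yaw":0},{"grip":255,"dx":0,"dy":0,"dz":0,"yaw":0},{"grip":255,"dx":0,"dy":0,"dz":0,"yaw":0},{"grip":255,"dx":0,"dy":0,"dz":0,"yaw":0},{"grip":255,"dx":0,"dy":0,"dz":0,"yaw":0},{"grip":255,"dx":0,"dy":0,"dz":0,"yaw":0},{"grip":255,"dx":0,"dy":0,"dz":0,"yaw":0},{"grip":255,"dx":0,"dy":0,"dz":0,"yaw":0},{"grip":255,"dx":0,"dy":0,"dz":0,"yaw":0}]' 25
```

```text
time_s: 13.6
ee_pos: [0.6713, 0.015, 0.0328]
ee_rot: [0.001, 0.669, 0.743, 0.001]
contact_force: [0.3, -0.1, 0.6]
gripper_width: 0.999
finger_force: 0.0
time_s: 14.43
ee_pos: [0.6705, 0.0145, 0.0317]
ee_rot: [0.0, 0.669, 0.743, 0.0]
contact_force: [0.5, 0.0, 0.4]
gripper_width: 0.477
finger_force: 25.0
```

```bash
python3 -m inch '[{"grip":255,"dx":0,"dy":0,"dz":-0.4,"yaw":0},{"grip":255,"dx":0,"dy":0,"dz":-1.1,"yaw":0},{"grip":255,"dx":0,"dy":0,"dz":-1.9,"yaw":0},{"grip":255,"dx":0,"dy":0,"dz":-2.7,"yaw":0},{"grip":255,"dx":-0.3,"dy":-0.1,"dz":-3.2,"yaw":0},{"grip":255,"dx":-0.9,"dy":-0.4,"dz":-3.2,"yaw":0},{"grip":255,"dx":-1.8,"dy":-0.9,"dz":-3.2,"yaw":0},{"grip":255,"dx":-2.7,"dy":-1.4,"dz":-3.2,"yaw":0},{"grip":255,"dx":-3.6,"dy":-1.9,"dz":-3.2,"yaw":0},{"grip":255,"dx":-4.5,"dy":-2.4,"dz":-3.2,"yaw":0}]'
python3 -m inch '[{"grip":255,"dx":-0.9,"dy":-0.5,"dz":0,"yaw":0},{"grip":255,"dx":-1.8,"dy":-1,"dz":0,"yaw":0},{"grip":255,"dx":-2.7,"dy":-1.5,"dz":0,"yaw":0},{"grip":255,"dx":-3.6,"dy":-2,"dz":0,"yaw":0},{"grip":255,"dx":-4.5,"dy":-2.5,"dz":0,"yaw":0},{"grip":255,"dx":-5.4,"dy":-3,"dz":0,"yaw":0},{"grip":255,"dx":-6.3,"dy":-3.5,"dz":0,"yaw":0},{"grip":255,"dx":-7,"dy":-3.9,"dz":0,"yaw":0},{"grip":255,"dx":-7.5,"dy":-4.15,"dz":0,"yaw":0},{"grip":255,"dx":-7.63,"dy":-4.22,"dz":0,"yaw":0}]'
python3 -m inch '[{"grip":255,"dx":0,"dy":0,"dz":0,"yaw":0},{"grip":255,"dx":0,"dy":0,"dz":0.5,"yaw":0},{"grip":255,"dx":0,"dy":0,"dz":1.2,"yaw":0},{"grip":255,"dx":0,"dy":0,"dz":1.8,"yaw":0},{"grip":255,"dx":0,"dy":0,"dz":2.2,"yaw":0},{"grip":255,"dx":0,"dy":0,"dz":2.3,"yaw":0},{"grip":255,"dx":0,"dy":0,"dz":2.34,"yaw":0},{"grip":255,"dx":0,"dy":0,"dz":2.34,"yaw":0},{"grip":255,"dx":0,"dy":0,"dz":2.34,"yaw":0},{"grip":255,"dx":0,"dy":0,"dz":2.34,"yaw":0}]'
python3 - <<'E'
from h import *
s=get_state();print(s["ee_pos"])
p,d=grab_frame("side");cv2.imwrite("pics/side3.png",cv2.resize(p[200:370,220:440],None,fx=2.5,fy=2.5))
E
```

```text
time_s: 15.27
ee_pos: [0.6204, -0.1057, 0.1105]
ee_rot: [-0.001, 0.669, 0.743, -0.001]
contact_force: [-0.4, -0.1, -1.8]
gripper_width: 0.478
finger_force: 25.0
time_s: 16.1
ee_pos: [0.5355, -0.3067, 0.1109]
ee_rot: [-0.001, 0.67, 0.742, -0.0]
contact_force: [-0.6, -0.1, -2.5]
gripper_width: 0.475
finger_force: 25.0
time_s: 16.93
ee_pos: [0.5382, -0.3046, 0.0538]
ee_rot: [0.001, 0.669, 0.743, 0.0]
contact_force: [0.6, 0.0, -2.5]
gripper_width: 0.476
finger_force: 25.0
[ 0.53817153 -0.3045723   0.05380415]
```

View pics/side3.png

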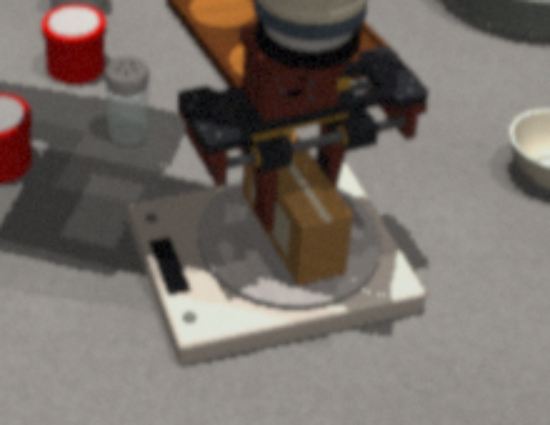

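```bash
python3 -m inch '[{"grip":255,"dx":0,"dy":0,"dz":0.04,"yaw":0},{"grip":255,"dx":0,"dy":0,"dz":0.07,"yaw":0},{"grip":255,"dx":0,"dy":0,"dz":0.07,"yaw":0},{"grip":0,"dx":0,"dy":0,"dz":0.07,"yaw":0},{"grip":0,"dx":0,"dy":0,"dz":0.07,"yaw":0},{"grip":0,"dx":0,"dy":0,"dz":0.07,"yaw":0},{"grip":0,"dx":0,"dy":0,"dz":0.07,"yaw":0},{"grip":0,"dx":0,"dy":0,"dz":0.07,"yaw":0},{"grip":0,"dx":0,"dy":0,"dz":-0.6,"yaw":0},{"grip":0,"dx":0,"dy":0,"dz":-1.8,"yaw":0}]'
python3 -m inch '[{"grip":0,"dx":0,"dy":0,"dz":-1.4,"yaw":0},{"grip":0,"dx":0,"dy":0,"dz":-2.6,"yaw":0},{"grip":0,"dx":0.6,"dy":-0.1,"dz":-2.8,"yaw":0},{"grip":0,"dx":1.8,"dy":-0.3,"dz":-2.8,"yaw":0},{"grip":0,"dx":3.2,"dy":-0.5,"dz":-2.8,"yaw":0},{"grip":0,"dx":4.6,"dy":-0.7,"dz":-2.8,"yaw":0},{"grip":0,"dx":6,"dy":-0.9,"dz":-2.8,"yaw":0},{"grip":0,"dx":7.4,"dy":-1.1,"dz":-2.8,"yaw":0},{"grip":0,"dx":8.8,"dy":-1.3,"dz":-2.8,"yaw":0},{"grip":0,"dx":10,"dy":-1.5,"dz":-2.8,"yaw":0}]'
python3 -m inch '[{"grip":0,"dx":1.4,"dy":-0.2,"dz":0,"yaw":0.2},{"grip":0,"dx":2.8,"dy":-0.3,"dz":0,"yaw":0.4},{"grip":0,"dx":4.2,"dy":-0.4,"dz":0,"yaw":0.6},{"grip":0,"dx":5.4,"dy":-0.5,"dz":0,"yaw":0.8},{"grip":0,"dx":6.4,"dy":-0.6,"dz":0,"yaw":1},{"grip":0,"dx":6.9,"dy":-0.7,"dz":0,"yaw":1},{"grip":0,"dx":7.04,"dy":-0.71,"dz":0,"yaw":1},{"grip":0,"dx":7.04,"dy":-0.71,"dz":0,"yaw":1},{"grip":0,"dx":7.04,"dy":-0.71,"dz":0,"yaw":1}]'
python3 - <<'E'
from h import *
s=get_state();print(s["ee_pos"],s["ee_rot"])
for n in("side","scene"):
    p,d=grab_frame(n);P=cloud(n,d,s)
    m=(np.hypot(P[...,0]-.538,P[...,1]+.304)<.08)&(P[...,2]>.088)&(P[...,2]<.1)
    if m.sum()>30:print(n,cv2.minAreaRect((P[m][:,:2]*1000).astype(np.float32)),P[m][:,2].mean())
    m=(np.hypot(P[...,0]-.4385,P[...,1]-.1135)<.045)&(P[...,2]>.051)&(P[...,2]<.062)
    if m.sum()>30:print(n,cv2.minEnclosingCircle((P[m][:,:2]*1000).astype(np.float32)))
E
```

```text
time_s: 17.82
ee_pos: [0.5354, -0.3031, 0.0956]
ee_rot: [-0.003, 0.669, 0.743, -0.001]
contact_force: [0.2, -0.5, 0.8]
gripper_width: 0.968
finger_force: 0.0
time_s: 18.65
ee_pos: [0.4726, -0.0575, 0.1677]
ee_rot: [-0.001, 0.669, 0.743, -0.0]
contact_force: [0.5, -0.0, -0.9]
gripper_width: 0.996
finger_force: 0.0
time_s: 19.4
ee_pos: [0.4379, 0.1132, 0.168]
ee_rot: [0.0, 0.707, 0.707, -0.0]
contact_force: [0.1, -0.5, 0.6]
gripper_width: 1.0
finger_force: 0.0
[0.43793703 0.11321879 0.16796583] [ 3.08003549e-08  7.06900722e-01  7.07312754e-01 -1.94956559e-04]
side ((539.0870971679688, -306.0399169921875), (43.933387756347656, 112.88846588134766), 5.967601776123047) 0.09480084982318973
side ((439.15771484375, 111.48229217529297), 33.239200592041016)
scene ((538.610107421875, -302.3858642578125), (46.511329650878906, 116.30607604980469), 5.856956958770752) 0.09306235573616864
scene ((438.8165283203125, 115.93253326416016), 33.347381591796875)
```

The carton stands centred on the plate, top at 94 mm, within about 1 mm. Now the tin.

```bash
python3 -m inch '[{"grip":0,"dx":0,"dy":0.02,"dz":0.6,"yaw":0},{"grip":0,"dx":0,"dy":0.02,"dz":1.8,"yaw":0},{"grip":0,"dx":0,"dy":0.02,"dz":3,"yaw":0},{"grip":0,"dx":0,"dy":0.02,"dz":4.2,"yaw":0},{"grip":0,"dx":0,"dy":0.02,"dz":5.1,"yaw":0},{"grip":0,"dx":0,"dy":0.02,"dz":5.6,"yaw":0},{"grip":0,"dx":0,"dy":0.02,"dz":5.68,"yaw":0},{"grip":0,"dx":0,"dy":0.02,"dz":5.68,"yaw":0},{"grip":0,"dx":0,"dy":0.02,"dz":5.68,"yaw":0}]'
python3 -m inch '[{"grip":255,"dx":0,"dy":0,"dz":0,"yaw":0},{"grip":255,"dx":0,"dy":0,"dz":0,"yaw":0},{"grip":255,"dx":0,"dy":0,"dz":0,"yaw":0},{"grip":255,"dx":0,"dy":0,"dz":0,"yaw":0},{"grip":255,"dx":0,"dy":0,"dz":0,"yaw":0},{"grip":255,"dx":0,"dy":0,"dz":0,"yaw":0},{"grip":255,"dx":0,"dy":0,"dz":0,"yaw":0},{"grip":255,"dx":0,"dy":0,"dz":0,"yaw":0},{"grip":255,"dx":0,"dy":0,"dz":0,"yaw":0}]' 25
```

```text
time_s: 20.25
ee_pos: [0.4392, 0.1131, 0.0267]
ee_rot: [0.0, 0.707, 0.707, 0.0]
contact_force: [-0.8, -0.2, -0.1]
gripper_width: 0.999
finger_force: 0.0
time_s: 21.0
ee_pos: [0.4385, 0.1136, 0.0267]
ee_rot: [0.0, 0.707, 0.707, 0.0]
contact_force: [-2.6, -1.4, 7.7]
gripper_width: 0.72
finger_force: 25.0
```

```bash
python3 -m inch '[{"grip":255,"dx":0,"dy":0,"dz":-0.4,"yaw":0},{"grip":255,"dx":0,"dy":0,"dz":-1.1,"yaw":0},{"grip":255,"dx":0,"dy":0,"dz":-1.9,"yaw":0},{"grip":255,"dx":0,"dy":0,"dz":-2.6,"yaw":0},{"grip":255,"dx":-0.1,"dy":0.3,"dz":-3,"yaw":0},{"grip":255,"dx":-0.4,"dy":0.9,"dz":-3,"yaw":0},{"grip":255,"dx":-0.8,"dy":1.8,"dz":-3,"yaw":0},{"grip":255,"dx":-1.2,"dy":2.7,"dz":-3,"yaw":0},{"grip":255,"dx":-1.6,"dy":3.6,"dz":-3,"yaw":0},{"grip":255,"dx":-2,"dy":4.5,"dz":-3,"yaw":0}]'
python3 -m inch '[{"grip":255,"dx":-0.4,"dy":0.9,"dz":0,"yaw":0},{"grip":255,"dx":-0.8,"dy":1.8,"dz":0,"yaw":0},{"grip":255,"dx":-1.2,"dy":2.7,"dz":0,"yaw":0},{"grip":255,"dx":-1.6,"dy":3.5,"dz":0,"yaw":0},{"grip":255,"dx":-1.8,"dy":4.2,"dz":0,"yaw":0},{"grip":255,"dx":-1.95,"dy":4.6,"dz":0,"yaw":0},{"grip":255,"dx":-1.98,"dy":4.75,"dz":0,"yaw":0},{"grip":255,"dx":-1.98,"dy":4.75,"dz":0,"yaw":0},{"grip":255,"dx":-1.98,"dy":4.75,"dz":0.5,"yaw":0},{"grip":255,"dx":-1.98,"dy":4.75,"dz":1.2,"yaw":0}]'
python3 -m inch '[{"grip":255,"dx":0,"dy":0,"dz":0.6,"yaw":0},{"grip":255,"dx":0,"dy":0,"dz":1,"yaw":0},{"grip":255,"dx":0,"dy":0,"dz":1.2,"yaw":0},{"grip":255,"dx":0,"dy":0,"dz":1.26,"yaw":0},{"grip":255,"dx":0,"dy":0,"dz":1.26,"yaw":0},{"grip":255,"dx":0,"dy":0,"dz":1.26,"yaw":0},{"grip":255,"dx":0,"dy":0,"dz":1.26,"yaw":0}]'
```

```text
time_s: 21.83
ee_pos: [0.5519, 0.063, 0.1019]
ee_rot: [0.0, 0.707, 0.707, 0.0]
contact_force: [0.2, 0.0, -2.0]
gripper_width: 0.724
finger_force: 25.0
time_s: 22.67
ee_pos: [0.6699, 0.0146, 0.0719]
ee_rot: [0.001, 0.707, 0.707, 0.001]
contact_force: [-0.3, 0.2, -2.1]
gripper_width: 0.727
finger_force: 25.0
time_s: 23.25
ee_pos: [0.6704, 0.014, 0.0401]
ee_rot: [0.0, 0.707, 0.707, 0.0]
contact_force: [0.5, 0.4, -2.1]
gripper_width: 0.722
finger_force: 25.0
```

```bash
python3 -m inch '[{"grip":255,"dx":0,"dy":0,"dz":0.03,"yaw":0},{"grip":255,"dx":0,"dy":0,"dz":0.05,"yaw":0},{"grip":255,"dx":0,"dy":0,"dz":0.05,"yaw":0},{"grip":0,"dx":0,"dy":0,"dz":0.05,"yaw":0},{"grip":0,"dx":0,"dy":0,"dz":0.05,"yaw":0},{"grip":0,"dx":0,"dy":0,"dz":0.05,"yaw":0},{"grip":0,"dx":0,"dy":0,"dz":0.05,"yaw":0},{"grip":0,"dx":0,"dy":0,"dz":0.05,"yaw":0},{"grip":0,"dx":0,"dy":0,"dz":-0.6,"yaw":0},{"grip":0,"dx":0,"dy":0,"dz":-1.8,"yaw":0}]'
python3 -m inch '[{"grip":0,"dx":0,"dy":0,"dz":-1.4,"yaw":0},{"grip":0,"dx":0,"dy":0,"dz":-2.8,"yaw":0},{"grip":0,"dx":0,"dy":0,"dz":-4.2,"yaw":0},{"grip":0,"dx":0.6,"dy":-0.2,"dz":-4.8,"yaw":0},{"grip":0,"dx":1.8,"dy":-0.5,"dz":-4.8,"yaw":0},{"grip":0,"dx":3.2,"dy":-0.9,"dz":-4.8,"yaw":0},{"grip":0,"dx":4.6,"dy":-1.3,"dz":-4.8,"yaw":0},{"grip":0,"dx":6,"dy":-1.7,"dz":-4.8,"yaw":0},{"grip":0,"dx":7.4,"dy":-2.1,"dz":-4.8,"yaw":0},{"grip":0,"dx":8.8,"dy":-2.5,"dz":-4.8,"yaw":0}]'
python3 -m inch '[{"grip":0,"dx":1.4,"dy":-0.4,"dz":0,"yaw":0},{"grip":0,"dx":2.2,"dy":-0.6,"dz":0,"yaw":0},{"grip":0,"dx":2.5,"dy":-0.62,"dz":0,"yaw":0},{"grip":0,"dx":2.5,"dy":-0.62,"dz":0,"yaw":0},{"grip":0,"dx":2.5,"dy":-0.62,"dz":0,"yaw":0},{"grip":0,"dx":2.5,"dy":-0.62,"dz":0,"yaw":0}]'
python3 - <<'E'
from h import *
s=get_state();print(s["ee_pos"])
for n in("side","scene"):
    p,d=grab_frame(n);P=cloud(n,d,s);cv2.imwrite(f"pics/{n}4.png",p)
    m=(np.hypot(P[...,0]-.670,P[...,1]-.014)<.05)&(P[...,2]>.063)&(P[...,2]<.074)
    if m.sum()>30:print(n,cv2.minEnclosingCircle((P[m][:,:2]*1000).astype(np.float32)),P[m][:,2].mean())
E
```

```text
time_s: 24.08
ee_pos: [0.6671, 0.014, 0.0817]
ee_rot: [-0.002, 0.707, 0.707, -0.002]
contact_force: [0.2, 0.5, -0.7]
gripper_width: 1.001
finger_force: 0.0
time_s: 24.92
ee_pos: [0.6058, 0.2361, 0.204]
ee_rot: [-0.0, 0.707, 0.707, -0.0]
contact_force: [-0.0, -0.4, 0.2]
gripper_width: 0.995
finger_force: 0.0
time_s: 25.42
ee_pos: [0.592, 0.2953, 0.2043]
ee_rot: [0.0, 0.707, 0.707, -0.0]
contact_force: [-0.8, -0.1, 0.3]
gripper_width: 1.003
finger_force: 0.0
[0.5919937  0.29528696 0.20430714]
side ((672.2136840820312, 11.832441329956055), 33.89334487915039) 0.06905527907358891
scene ((670.6490478515625, 16.034217834472656), 33.19640350341797) 0.06740404397572544
```

View pics/scene4.png

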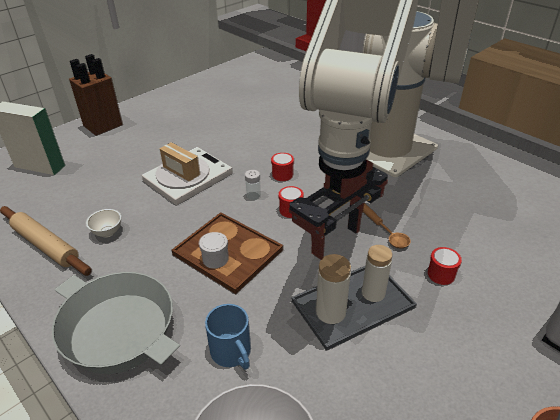

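The carton is on the scale at (180,163), the tin on the rack inlay at (213,248), and both canisters are upright on the tray at (333,290) and (376,275). Next the big canister goes back.

```bash
python3 -m inch '[{"grip":0,"dx":0,"dy":0,"dz":0.6,"yaw":0},{"grip":0,"dx":0,"dy":0,"dz":1.6,"yaw":0},{"grip":0,"dx":0,"dy":0,"dz":2.6,"yaw":0},{"grip":0,"dx":0,"dy":0,"dz":3.4,"yaw":0},{"grip":0,"dx":0,"dy":0,"dz":3.8,"yaw":0},{"grip":0,"dx":0,"dy":0,"dz":3.86,"yaw":0},{"grip":0,"dx":0,"dy":0,"dz":3.86,"yaw":0},{"grip":0,"dx":0,"dy":0,"dz":3.86,"yaw":0}]'
python3 -m inch '[{"grip":255,"dx":0,"dy":0,"dz":0,"yaw":0},{"grip":255,"dx":0,"dy":0,"dz":0,"yaw":0},{"grip":255,"dx":0,"dy":0,"dz":0,"yaw":0},{"grip":255,"dx":0,"dy":0,"dz":0,"yaw":0},{"grip":255,"dx":0,"dy":0,"dz":0,"yaw":0},{"grip":255,"dx":0,"dy":0,"dz":0,"yaw":0},{"grip":255,"dx":0,"dy":0,"dz":0,"yaw":0},{"grip":255,"dx":0,"dy":0,"dz":0,"yaw":0},{"grip":255,"dx":0,"dy":0,"dz":0,"yaw":0}]' 30
```

```text
time_s: 26.18
ee_pos: [0.5928, 0.2965, 0.1094]
ee_rot: [0.0, 0.707, 0.707, 0.001]
contact_force: [-0.4, -0.7, 0.5]
gripper_width: 1.0
finger_force: 0.0
time_s: 26.93
ee_pos: [0.5919, 0.2967, 0.1087]
ee_rot: [-0.0, 0.707, 0.707, 0.0]
contact_force: [-2.1, -0.5, 6.7]
gripper_width: 0.702
finger_force: 30.0
```

```bash
python3 -m inch '[{"grip":255,"dx":0,"dy":0,"dz":-0.4,"yaw":0},{"grip":255,"dx":0,"dy":0,"dz":-1.1,"yaw":0},{"grip":255,"dx":0,"dy":0,"dz":-1.9,"yaw":0},{"grip":255,"dx":0,"dy":0,"dz":-2.7,"yaw":0},{"grip":255,"dx":-0.3,"dy":0,"dz":-3.2,"yaw":0},{"grip":255,"dx":-0.9,"dy":0,"dz":-3.2,"yaw":0},{"grip":255,"dx":-1.8,"dy":-0.1,"dz":-3.2,"yaw":0},{"grip":255,"dx":-2.7,"dy":-0.1,"dz":-3.2,"yaw":0},{"grip":255,"dx":-3.6,"dy":-0.1,"dz":-3.2,"yaw":0},{"grip":255,"dx":-4.5,"dy":-0.2,"dz":-3.2,"yaw":0}]'
python3 -m inch '[{"grip":255,"dx":-0.9,"dy":0,"dz":0,"yaw":0},{"grip":255,"dx":-1.8,"dy":-0.1,"dz":0,"yaw":0},{"grip":255,"dx":-2.7,"dy":-0.1,"dz":0,"yaw":0},{"grip":255,"dx":-3.5,"dy":-0.14,"dz":0,"yaw":0},{"grip":255,"dx":-4.3,"dy":-0.14,"dz":0,"yaw":0},{"grip":255,"dx":-4.9,"dy":-0.14,"dz":0,"yaw":0},{"grip":255,"dx":-5.2,"dy":-0.14,"dz":0,"yaw":0},{"grip":255,"dx":-5.28,"dy":-0.14,"dz":0,"yaw":0},{"grip":255,"dx":-5.28,"dy":-0.14,"dz":0,"yaw":0},{"grip":255,"dx":-5.28,"dy":-0.14,"dz":0.6,"yaw":0}]'
python3 -m inch '[{"grip":255,"dx":0,"dy":0,"dz":0.8,"yaw":0},{"grip":255,"dx":0,"dy":0,"dz":1.5,"yaw":0},{"grip":255,"dx":0,"dy":0,"dz":2,"yaw":0},{"grip":255,"dx":0,"dy":0,"dz":2.2,"yaw":0},{"grip":255,"dx":0,"dy":0,"dz":2.28,"yaw":0},{"grip":255,"dx":0,"dy":0,"dz":2.28,"yaw":0},{"grip":255,"dx":0,"dy":0,"dz":2.28,"yaw":0},{"grip":255,"dx":0,"dy":0,"dz":2.28,"yaw":0}]'
```

```text
time_s: 27.77
ee_pos: [0.5859, 0.1814, 0.1867]
ee_rot: [-0.0, 0.707, 0.707, -0.001]
contact_force: [-0.4, -1.1, -3.6]
gripper_width: 0.698
finger_force: 30.0
time_s: 28.6
ee_pos: [0.5851, 0.0524, 0.1752]
ee_rot: [0.001, 0.707, 0.707, 0.002]
contact_force: [1.5, 0.1, -4.7]
gripper_width: 0.698
finger_force: 30.0
time_s: 29.27
ee_pos: [0.5841, 0.0522, 0.1171]
ee_rot: [0.001, 0.707, 0.707, 0.001]
contact_force: [0.2, 0.4, -3.8]
gripper_width: 0.699
finger_force: 30.0
```

```bash
python3 -m inch '[{"grip":255,"dx":0,"dy":0,"dz":0.05,"yaw":0},{"grip":255,"dx":0,"dy":0,"dz":0.09,"yaw":0},{"grip":255,"dx":0,"dy":0,"dz":0.09,"yaw":0},{"grip":0,"dx":0,"dy":0,"dz":0.09,"yaw":0},{"grip":0,"dx":0,"dy":0,"dz":0.09,"yaw":0},{"grip":0,"dx":0,"dy":0,"dz":0.09,"yaw":0},{"grip":0,"dx":0,"dy":0,"dz":0.09,"yaw":0},{"grip":0,"dx":0,"dy":0,"dz":0.09,"yaw":0},{"grip":0,"dx":0,"dy":0,"dz":-0.6,"yaw":0},{"grip":0,"dx":0,"dy":0,"dz":-1.8,"yaw":0}]'
python3 -m inch '[{"grip":0,"dx":0,"dy":0,"dz":-1.2,"yaw":0},{"grip":0,"dx":0.2,"dy":0,"dz":-2,"yaw":0},{"grip":0,"dx":1.2,"dy":-0.5,"dz":-2,"yaw":0},{"grip":0,"dx":2.5,"dy":-0.9,"dz":-2,"yaw":0},{"grip":0,"dx":3.8,"dy":-1.4,"dz":-2,"yaw":0},{"grip":0,"dx":5.1,"dy":-1.9,"dz":-2,"yaw":0},{"grip":0,"dx":6.4,"dy":-2.4,"dz":-2,"yaw":0},{"grip":0,"dx":7.7,"dy":-2.8,"dz":-2,"yaw":0},{"grip":0,"dx":9,"dy":-3.3,"dz":-2,"yaw":0},{"grip":0,"dx":10.2,"dy":-3.7,"dz":-2,"yaw":0}]'
python3 -m inch '[{"grip":0,"dx":0.6,"dy":-0.1,"dz":0,"yaw":0},{"grip":0,"dx":0.76,"dy":-0.12,"dz":0,"yaw":0},{"grip":0,"dx":0.76,"dy":-0.12,"dz":0,"yaw":0},{"grip":0,"dx":0.76,"dy":-0.12,"dz":0,"yaw":0},{"grip":0,"dx":0.76,"dy":-0.12,"dz":0,"yaw":0}]'
cat > cmp.py <<'E'
from h import *
def meas(P,c,r,lo,hi):
    m=(np.hypot(P[...,0]-c[0],P[...,1]-c[1])<r)&(P[...,2]>lo)&(P[...,2]<hi)
    return (P[m].mean(0)*1000).round(1),m.sum()
s=get_state();print(s["ee_pos"])
for n in("side","scene"):
    p,d=grab_frame(n);cv2.imwrite(f"pics/{n}5.png",p)
    for P,t in((cloud(n,np.load(f"pics/{n}0.npy")),"start"),(cloud(n,d),"now")):
        for k,a in dict(big=((.5827,.052),.045,.148,.157),slim=((.5985,-.046),.04,.130,.139),shaker=((.447,-.112),.035,.06,.085)).items():
            print(n,t,k,*meas(P,*a))
E
python3 cmp.py
```

```text
time_s: 30.1
ee_pos: [0.581, 0.0518, 0.1587]
ee_rot: [-0.002, 0.707, 0.707, -0.002]
contact_force: [0.4, 0.7, -0.1]
gripper_width: 1.003
finger_force: 0.0
time_s: 30.93
ee_pos: [0.4899, 0.3087, 0.2113]
ee_rot: [-0.0, 0.707, 0.707, 0.0]
contact_force: [0.1, -0.4, 0.2]
gripper_width: 1.001
finger_force: 0.0
time_s: 31.35
ee_pos: [0.4884, 0.3246, 0.211]
ee_rot: [0.0, 0.708, 0.707, -0.0]
contact_force: [-0.7, -0.7, 0.1]
gripper_width: 1.0
finger_force: 0.0
[0.48838035 0.32458193 0.21104499]
side start big [582.7  45.8 152.7] 243
side start slim [598.7 -49.9 134.7] 191
side start shaker [ 444.6 -117.9   72.7] 224
side now big [583.6  46.1 152.8] 237
side now slim [nan nan nan] 0
side now shaker [ 444.8 -117.9   72.5] 226
scene start big [584.5  54.  151.2] 394
scene start slim [600.4 -43.  133.2] 225
scene start shaker [ 449.6 -104.3   71.4] 162
scene now big [585.4  54.2 151.3] 394
scene now slim [nan nan nan] 0
scene now shaker [ 449.6 -104.5   71.5] 163cmp.py:4: RuntimeWarning: Mean of empty slice.
  return (P[m].mean(0)*1000).round(1),m.sum()
  ret = um.true_divide(
```

```bash
python3 -m inch '[{"grip":0,"dx":0,"dy":0,"dz":0.6,"yaw":0},{"grip":0,"dx":0,"dy":0,"dz":1.7,"yaw":0},{"grip":0,"dx":0,"dy":0,"dz":2.9,"yaw":0},{"grip":0,"dx":0,"dy":0,"dz":4,"yaw":0},{"grip":0,"dx":0,"dy":0,"dz":4.7,"yaw":0},{"grip":0,"dx":0,"dy":0,"dz":4.9,"yaw":0},{"grip":0,"dx":0,"dy":0,"dz":4.9,"yaw":0},{"grip":0,"dx":0,"dy":0,"dz":4.9,"yaw":0},{"grip":0,"dx":0,"dy":0,"dz":4.9,"yaw":0}]'
python3 -m inch '[{"grip":255,"dx":0,"dy":0,"dz":0,"yaw":0},{"grip":255,"dx":0,"dy":0,"dz":0,"yaw":0},{"grip":255,"dx":0,"dy":0,"dz":0,"yaw":0},{"grip":255,"dx":0,"dy":0,"dz":0,"yaw":0},{"grip":255,"dx":0,"dy":0,"dz":0,"yaw":0},{"grip":255,"dx":0,"dy":0,"dz":0,"yaw":0},{"grip":255,"dx":0,"dy":0,"dz":0,"yaw":0},{"grip":255,"dx":0,"dy":0,"dz":0,"yaw":0},{"grip":255,"dx":0,"dy":0,"dz":0,"yaw":0},{"grip":255,"dx":0,"dy":0,"dz":0,"yaw":0}]' 30
```

```text
time_s: 32.2
ee_pos: [0.489, 0.3264, 0.0902]
ee_rot: [0.0, 0.707, 0.707, 0.001]
contact_force: [0.1, -0.1, -0.3]
gripper_width: 1.001
finger_force: 0.0
time_s: 33.03
ee_pos: [0.4879, 0.3261, 0.0888]
ee_rot: [0.0, 0.707, 0.707, 0.0]
contact_force: [-0.4, -0.4, 2.2]
gripper_width: 0.561
finger_force: 30.0
```

The straight return passes over the big canister, so I lift higher first: bottom at 186 mm against its top at 152 mm.

```bash
python3 -m inch '[{"grip":255,"dx":0,"dy":0,"dz":-0.4,"yaw":0},{"grip":255,"dx":0,"dy":0,"dz":-1.1,"yaw":0},{"grip":255,"dx":0,"dy":0,"dz":-1.9,"yaw":0},{"grip":255,"dx":0,"dy":0,"dz":-2.8,"yaw":0},{"grip":255,"dx":0,"dy":0,"dz":-3.7,"yaw":0},{"grip":255,"dx":0,"dy":0,"dz":-4.6,"yaw":0},{"grip":255,"dx":0,"dy":0,"dz":-5.5,"yaw":0},{"grip":255,"dx":0,"dy":0,"dz":-6.4,"yaw":0},{"grip":255,"dx":0,"dy":0,"dz":-7,"yaw":0},{"grip":255,"dx":0,"dy":0,"dz":-7.2,"yaw":0}]'
python3 -m inch '[{"grip":255,"dx":-0.4,"dy":0.1,"dz":0,"yaw":0},{"grip":255,"dx":-1.1,"dy":0.3,"dz":0,"yaw":0},{"grip":255,"dx":-2,"dy":0.6,"dz":0,"yaw":0},{"grip":255,"dx":-3,"dy":0.9,"dz":0,"yaw":0},{"grip":255,"dx":-4,"dy":1.2,"dz":0,"yaw":0},{"grip":255,"dx":-5,"dy":1.5,"dz":0,"yaw":0},{"grip":255,"dx":-6,"dy":1.8,"dz":0,"yaw":0},{"grip":255,"dx":-7,"dy":2.1,"dz":0,"yaw":0},{"grip":255,"dx":-8,"dy":2.4,"dz":0,"yaw":0},{"grip":255,"dx":-9,"dy":2.7,"dz":0,"yaw":0}]'
python3 -m inch '[{"grip":255,"dx":-1,"dy":0.3,"dz":0,"yaw":0},{"grip":255,"dx":-2,"dy":0.6,"dz":0,"yaw":0},{"grip":255,"dx":-3,"dy":0.9,"dz":0,"yaw":0},{"grip":255,"dx":-4,"dy":1.2,"dz":0,"yaw":0},{"grip":255,"dx":-5,"dy":1.5,"dz":0,"yaw":0},{"grip":255,"dx":-5.6,"dy":1.65,"dz":0,"yaw":0},{"grip":255,"dx":-5.86,"dy":1.72,"dz":0,"yaw":0},{"grip":255,"dx":-5.86,"dy":1.72,"dz":0,"yaw":0},{"grip":255,"dx":-5.86,"dy":1.72,"dz":0,"yaw":0},{"grip":255,"dx":-5.86,"dy":1.72,"dz":0,"yaw":0}]'
```

```text
time_s: 33.87
ee_pos: [0.4886, 0.3265, 0.2718]
ee_rot: [0.0, 0.707, 0.707, 0.002]
contact_force: [0.6, -0.4, -1.9]
gripper_width: 0.563
finger_force: 30.0
time_s: 34.7
ee_pos: [0.5544, 0.0989, 0.2669]
ee_rot: [-0.001, 0.707, 0.707, -0.001]
contact_force: [-0.6, -0.8, -2.5]
gripper_width: 0.564
finger_force: 30.0
time_s: 35.53
ee_pos: [0.5979, -0.0444, 0.2684]
ee_rot: [-0.0, 0.707, 0.707, -0.0]
contact_force: [-0.2, -0.8, -2.2]
gripper_width: 0.563
finger_force: 30.0
```

Now down by 6.88 of the final 6.96.

```bash
python3 -m inch '[{"grip":255,"dx":0,"dy":0,"dz":0.4,"yaw":0},{"grip":255,"dx":0,"dy":0,"dz":1.2,"yaw":0},{"grip":255,"dx":0,"dy":0,"dz":2.1,"yaw":0},{"grip":255,"dx":0,"dy":0,"dz":3,"yaw":0},{"grip":255,"dx":0,"dy":0,"dz":3.9,"yaw":0},{"grip":255,"dx":0,"dy":0,"dz":4.8,"yaw":0},{"grip":255,"dx":0,"dy":0,"dz":5.6,"yaw":0},{"grip":255,"dx":0,"dy":0,"dz":6.2,"yaw":0},{"grip":255,"dx":0,"dy":0,"dz":6.6,"yaw":0},{"grip":255,"dx":0,"dy":0,"dz":6.8,"yaw":0}]'
python3 -m inch '[{"grip":255,"dx":0,"dy":0,"dz":0.07,"yaw":0},{"grip":255,"dx":0,"dy":0,"dz":0.07,"yaw":0},{"grip":255,"dx":0,"dy":0,"dz":0.07,"yaw":0},{"grip":255,"dx":0,"dy":0,"dz":0.07,"yaw":0}]'
```

```text
time_s: 36.37
ee_pos: [0.5973, -0.0446, 0.0968]
ee_rot: [-0.001, 0.707, 0.707, -0.001]
contact_force: [-0.1, 0.1, -2.8]
gripper_width: 0.562
finger_force: 30.0
time_s: 36.7
ee_pos: [0.5991, -0.0455, 0.098]
ee_rot: [0.001, 0.707, 0.707, 0.001]
contact_force: [-0.7, -0.2, -1.6]
gripper_width: 0.566
finger_force: 30.0
```

```bash
python3 -m inch '[{"grip":255,"dx":0,"dy":0,"dz":0.05,"yaw":0},{"grip":255,"dx":0,"dy":0,"dz":0.1,"yaw":0},{"grip":255,"dx":0,"dy":0,"dz":0.1,"yaw":0},{"grip":0,"dx":0,"dy":0,"dz":0.1,"yaw":0},{"grip":0,"dx":0,"dy":0,"dz":0.1,"yaw":0},{"grip":0,"dx":0,"dy":0,"dz":0.1,"yaw":0},{"grip":0,"dx":0,"dy":0,"dz":0.1,"yaw":0},{"grip":0,"dx":0,"dy":0,"dz":0.1,"yaw":0},{"grip":0,"dx":0,"dy":0,"dz":-0.6,"yaw":0},{"grip":0,"dx":0,"dy":0,"dz":-1.8,"yaw":0}]'
python3 -m inch '[{"grip":0,"dx":0,"dy":0,"dz":-1.4,"yaw":0},{"grip":0,"dx":0,"dy":0,"dz":-2.8,"yaw":0},{"grip":0,"dx":0,"dy":0,"dz":-4,"yaw":0},{"grip":0,"dx":1.2,"dy":-0.4,"dz":-4.2,"yaw":0},{"grip":0,"dx":2.6,"dy":-0.8,"dz":-4.2,"yaw":0},{"grip":0,"dx":4,"dy":-1.2,"dz":-4.2,"yaw":0},{"grip":0,"dx":5.4,"dy":-1.6,"dz":-4.2,"yaw":0},{"grip":0,"dx":6.8,"dy":-2,"dz":-4.2,"yaw":0},{"grip":0,"dx":8.2,"dy":-2.4,"dz":-4.2,"yaw":0},{"grip":0,"dx":9.6,"dy":-2.8,"dz":-4.2,"yaw":0}]'
python3 -m inch '[{"grip":0,"dx":1.4,"dy":-0.4,"dz":0,"yaw":0},{"grip":0,"dx":2.4,"dy":-0.6,"dz":0,"yaw":0},{"grip":0,"dx":2.8,"dy":-0.6,"dz":0,"yaw":0},{"grip":0,"dx":2.8,"dy":-0.6,"dz":0,"yaw":0},{"grip":0,"dx":2.8,"dy":-0.6,"dz":0,"yaw":0}]'
python3 cmp.py
```

```text
time_s: 37.53
ee_pos: [0.5959, -0.0453, 0.1394]
ee_rot: [-0.003, 0.707, 0.707, -0.002]
contact_force: [0.7, 0.3, 0.6]
gripper_width: 0.992
finger_force: 0.0
time_s: 38.37
ee_pos: [0.5276, 0.196, 0.2471]
ee_rot: [0.0, 0.707, 0.707, 0.0]
contact_force: [0.6, 0.3, -0.3]
gripper_width: 1.002
finger_force: 0.0
time_s: 38.78
ee_pos: [0.5134, 0.2643, 0.2468]
ee_rot: [0.0, 0.707, 0.707, -0.0]
contact_force: [1.0, 0.1, 0.3]
gripper_width: 0.995
finger_force: 0.0
[0.51344492 0.26425046 0.24679419]
side start big [582.7  45.8 152.7] 243
side start slim [598.7 -49.9 134.7] 191
side start shaker [ 444.6 -117.9   72.7] 224
side now big [583.6  46.  152.6] 241
side now slim [599.3 -50.4 134.7] 194
side now shaker [ 444.7 -118.1   72.6] 227
scene start big [584.5  54.  151.2] 394
scene start slim [600.4 -43.  133.2] 225
scene start shaker [ 449.6 -104.3   71.4] 162
scene now big [585.4  54.4 151.1] 399
scene now slim [600.9 -42.9 133.1] 229
scene now shaker [ 449.5 -104.6   71.1] 165
```

View pics/scene5.png

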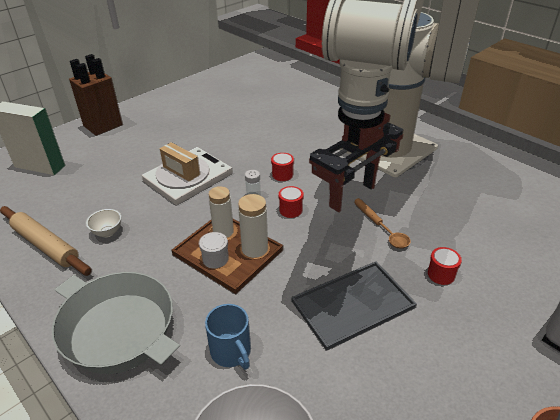

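The final view shows everything in place: carton on the scale (180,163), tin behind the canisters (213,248), canisters within 1 mm of where they started (219,210) and (253,225), and the shaker where it was (252,180).

```bash
python3 -c "from rig import *;print(finish_job())"
```

```text
the job is handed in; nothing more can be done
None
```

The job is handed in at about 39 s: the carton is upright and centred on the scale, the tin is on the carton's old place, both canisters are back within about 1 mm, and the shaker did not move.

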